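# Refit the bedside radio's push knob

## Robot

A 6-joint arm with a two-finger parallel gripper is mounted at the origin on the work surface. World frame = base frame: x ahead of the robot, y to its left, z up, the work surface at z = 0. Lengths are in m, angles in rad, forces in N, time in s.
With the tool pointing down it reaches from about 0.3 to 0.775 m from the base axis. Payload 14.6 kg.
Tool frame: the origin (TCP) lies on the mounting face of the last link; the fingertips stand 173 mm ahead of it and the grasp point (between the pads) lies 155 mm ahead of it; z points along the fingers, y is the line along which they close (so a half turn about z gives the same grasp; the last joint's range is limited). The gripper opens to 85 mm and grips with 20 to 120 N. Pads are 22 mm wide; open, the fingers measure 114 mm over their backs; the gripper's body (76 mm by 85 mm) begins 54 mm behind the grasp point. The pads swing forward as they close: fully open they stand 13 mm farther back than shut.
Start: joints at [-1.227, 0.3, 1.521, -0, 1.321, -0.067], TCP at [0.22, -0.504, 0.405] pointing down, gripper open.
Joint ranges: [-3.03, 3.03], [-0.79, 2.21], [0.23, 2.52], [-1.04, 4.18], [0, 3.07], [-2.55, 2.55]. Speed limits (rad/s): [2.22, 2.22, 2.57, 3.14, 3.14, 3.14].

## Interface

Orientations are given as a unit quaternion [x, y, z, w].
In Python, from plant import arm gives the robot as it stands.
- The arm moves only by the tool move_arm, never from a script. Its argument "rows" is a list of rows, each a list of 3 entries, a list of its own where there are three numbers: the opening, from 0 (shut) to 1 (fully open), then the shift along the world's x, y, z in m, then the turn, a rotation vector about the world's x, y, z in degrees. In form: [[fingers, [x, y, z], [wx, wy, wz]], ...]. A call has 1 to 10 rows; each row shifts and turns the commanded pose from where the row before left it; what a row does not reach is not made up. A row lasts 1/10 s, in which the tool goes at most 50 mm and 8.59 degrees, less where a joint would pass 70% of its speed; a pose out of reach is approached as far as the arm can. A call with a gripper value outside its range is refused whole. The fingers move at their own pace and stop on an object; "grip_force" is the grip in N (left out, the last holds). Time passes only in rows, so rows that do not move let the fingers close. It gives the time, the measured TCP pose, the force, the opening and the grip force at its end, in the units of the state.
- arm.get_state(): the state, without advancing time (a new reading comes with each control period).
- arm.camera(name): name is "side" or "top" or "wrist"; returns (picture, depth): 420x560x3 uint8, red, green, blue; 420x560 float32, m along the optical axis (not along the pixel's ray), 0 where there is no reading.
- arm.camera_params(name): a dict with "K" (3x3 intrinsics, pixels), "k1" (the pictures are not rectified: a ray, as slopes to the right and down, at radius r is drawn at 1 + k1 r^2 times it, then the intrinsics apply), "camera_from_world" (4x4, takes a point from world to camera coordinates). Camera axes: x right, y up, looking along -z (the intrinsics and any distortion apply to the point x, -y, -z); pixel columns grow to the right and rows downward; lengths in m; the calibration is good to about 2 mm. A picture is of the moment at which its call begins: read the wrist's pose just before it. camera_params takes no time and is no camera call; for the wrist camera it gives the pose at the moment of the call.
- arm.job_done(): hands the job in; it is judged then, once.
The state is a dict: "time_s": time; "joint_pos": joint angles; "dq": joint speeds; "tau": joint torques, N m; "ee_pos": TCP position; "tcp_rot": TCP orientation; "ft_force": force on the tool from outside, world axes, zero at the start; "ft_torque": the same for the moment, N m; "gripper_width": opening from 0.0 (shut) to 1.0 (fully open); "finger_force": force on a finger pad.
Only numpy, scipy, OpenCV 4.12 (cv2) and the standard library are available. Lean on these libraries where they do the work, as an engineer would, in place of code of your own. Each camera call takes 0.05 s, during which the arm holds its last target. There are 200 camera calls.

## Task

Someone has parked the roll of medical tape on the bedside radio's bare shaft: slide it off, lay it flat in the steel tray and let go of it. Then fit the loose knob onto the D-shaft, flat to flat and fully home, press it all the way down against its spring, and finish still gripping the knob and holding it fully pressed: do not let go. Leave the other things on the nightstand undisturbed.

Things in the scene. Friction and masses are not known exactly. Their poses are not given: they have to be found in the camera images.
- radio: bedside radio, a grey plastic box 100 (x) x 140 (y) x 50 mm tall, fixed to the nightstand; origin at the centre of its underside, its top face is 50 mm above the nightstand. A bare steel D-shaft stands up from the middle of its top.
- shaft_tip (a point): centre of the steel D-shaft's top end, 80 mm above the nightstand, 30 mm above the radio. A 14 mm diameter upright bar (radius 7 mm) with one flat 3 mm from its axis; the flat faces this point's +x (also the radio's +x; at yaw 0 away from the robot). Its top rim is bevelled 1.5 mm. It does not turn; it moves straight down when pressed.
- shaft (a joint): how far the D-shaft is pressed down into the radio, m: 0 = up, 0.005 = fully pressed (end stop). A spring pushes it up: about 4 N starts it moving, about 8 N holds it fully down; it comes up when let go.
- knob: the radio's loose black plastic knob, upright on the nightstand, 42 mm tall, 35 to 65 g. Origin at the centre of its underside, z up. A disc 36 mm across, 22 mm tall, with a blind D-bore in its underside: 18 mm deep, 16 mm diameter, flat 4 mm from the axis on the knob's +x side (1 mm clearance all round; flats must match within about 8 degrees). A grip bar stands on the disc.
- knob_grip (a point): on the knob's axis at mid-height of its grip bar, 32 mm above the underside. The bar is 32 mm long along the knob's x, 14 mm thick along y, and spans 22 to 42 mm above the underside. White marks on disc rim and bar top show its +x end, the side of the bore's flat. Fully home, the bore's roof rests on the shaft tip: underside 18 mm below the tip, 12 mm above the radio (7 mm when fully pressed).
- roll: roll of wound medical tape, white tape on a cardboard core, outer diameter 50 mm, hole 22 mm, 25 mm tall; parked on the D-shaft, lying flat on the radio's top. Origin at the centre of its underside, z along the hole. 28 to 56 g.
- tray: shallow square steel tray fixed to the nightstand, 120 x 120 mm, walls 14 mm high and 3 mm thick; origin at the centre of its underside.
- tray_in (a point): centre of the tray's inner floor (3 mm above the nightstand).
- organizer: white AM-PM pill organizer, 60 x 160 x 27 mm, two rows of seven compartments; origin at the centre of its underside. Bystander.
- clip: steel clip magnet, 32 x 30 x 16 mm; origin at the centre of its underside. Bystander.
- crusher: red plastic pill crusher with twist top, upright, 50 mm across, 70 mm tall; origin at the centre of its underside. Bystander.
- tumbler: glass tumbler, upright, 72 mm across the rim, 95 mm tall; origin at the centre of its underside. Bystander.
- pillbottle: amber pill jar, upright, 44 mm across, 75 mm tall; origin at the centre of its underside. Bystander.
- thermometer: white digital thermometer lying flat, 20 x 120 x 10 mm; origin at the middle of its underside, long way along its y axis. Bystander.
- tin: small aluminium tin under a hinged lid, 60 x 85 x 24 mm, fixed; origin at the centre of its underside. Bystander.
- tin_lid (a joint): how far the tin's lid is open, rad; 0 = shut, as it starts. Leave it shut.
Mind the look-alikes: they are no part of the job. Leave any yellow look-alike of the radio alone.

How it is judged:
By the outcome, as a careful person would: the job done as asked, in the order asked, and still so for the second after the job is handed in, while the arm keeps its last pose, push and grip.
It also fails if it takes over 56 s, if anything falls off the work surface, if the arm or the gripper's body presses on something with over 40 N, if the wrist force passes 120 N, or if a joint passes its speed limit or range.

## Working session

There is one attempt and no reset: what is moved stays moved. The work goes in short steps, Python scripts to look and compute and a tool call to move; the robot and the scene stay as the last step left them, time stands still between calls to the robot, and variables do not carry over. Pictures are saved under pics/ and viewed, at most 10 in all, crops included, and the job is handed in when it is done.

Besides the shell and the picture viewer there is one more tool, called after "Call:" as name([rows], argument=value, ...), one row to a line, values as JSON. move_arm: Moves the arm, as the interface text tells. Its arguments: {"type":"object","properties":{"rows":{"type":"array","items":{"type":"array"}},"grip_force":{"type":"number"}},"required":["rows"]}

```bash
ls; mkdir -p pics
cat > h.py <<'E'
import numpy as np, cv2
from plant import arm
def cast(P,uv,z):
    "pixel(s) -> world points on plane z"
    K=np.array(P["K"]);k1=P["k1"];T=np.array(P["camera_from_world"])
    uv=np.atleast_2d(np.float64(uv)); d=np.c_[(uv[:,0]-K[0,2])/K[0,0],(uv[:,1]-K[1,2])/K[1,1]]
    s=d.copy()
    for _ in range(20): s=d/(1+k1*(s**2).sum(1,keepdims=True))
    R=T[:3,:3];c=-R.T@T[:3,3]
    r=np.c_[s[:,0],-s[:,1],-np.ones(len(s))]@R
    z=np.broadcast_to(z,len(r))
    return c+r*((z-c[2])/r[:,2])[:,None]
def pts(P,D):
    "depth image -> HxWx3 world points"
    h,w=D.shape;K=np.array(P["K"]);k1=P["k1"];T=np.array(P["camera_from_world"])
    v,u=np.mgrid[:h,:w];d=np.stack([(u-K[0,2])/K[0,0],(v-K[1,2])/K[1,1]],-1);s=d.copy()
    for _ in range(20): s=d/(1+k1*(s**2).sum(-1,keepdims=True))
    X=np.stack([s[...,0]*D,-s[...,1]*D,-D],-1)-T[:3,3]
    return X@T[:3,:3]
def proj(P,X):
    K=np.array(P["K"]);T=np.array(P["camera_from_world"]);X=np.atleast_2d(X)@T[:3,:3].T+T[:3,3]
    s=np.c_[X[:,0],-X[:,1]]/-X[:,2:];s=s*(1+P["k1"]*(s**2).sum(1,keepdims=True))
    return s@K[:2,:2].T+K[:2,2]
E
python3 - <<'E'
from h import *
for n in ("side","top"):
    I,D=arm.camera(n); P=arm.camera_params(n)
    cv2.imwrite(f"pics/{n}0.png",I[...,::-1]); np.savez(f"{n}0.npz",I=I,D=D)
    T=np.array(P["camera_from_world"]); print(n,-T[:3,:3].T@T[:3,3],T[:3,:3].round(2).tolist(),P["k1"],P["K"][0])
print(arm.get_state())
E
```

```text
pics
side [0.46037063 0.81926369 0.85811855] [[-0.99, -0.13, -0.01], [0.09, -0.71, 0.7], [-0.1, 0.69, 0.72]] 0.01798201228980093 [474.48347485   0.         282.10995234]
top [0.5091664  0.05909862 1.08295614] [[0.01, -1.0, -0.01], [1.0, 0.01, 0.04], [-0.04, -0.01, 1.0]] -0.010810804520378067 [392.63127581   0.         281.35467129]
{'time_s': 0.1, 'joint_pos': array([-1.22663826e+00,  3.00392319e-01,  1.52154281e+00, -1.47400184e-05,
        1.32069445e+00, -6.66033744e-02]), 'dq': array([ 1.01754089e-03, -1.59051616e-03, -1.81416546e-03,  4.49112659e-05,
        1.11603338e-03, -9.24481631e-04]), 'tau': array([ 1.63759763e-03, -5.44378495e+01, -3.62370086e+01, -1.25258694e-05,
        3.08706520e-03,  9.35626616e-07]), 'ee_pos': array([ 0.21960089, -0.50421562,  0.40418063]), 'tcp_rot': array([ 9.78982907e-01,  2.03941656e-01, -7.87909068e-05, -5.12487898e-04]), 'ft_force': array([ 0.38945271, -0.46726123,  0.38881945]), 'ft_torque': array([ 0.02310397,  0.00190184, -0.00936496]), 'finger_force': 0.0, 'gripper_width': 1.000777540918245}
```

View pics/top0.png

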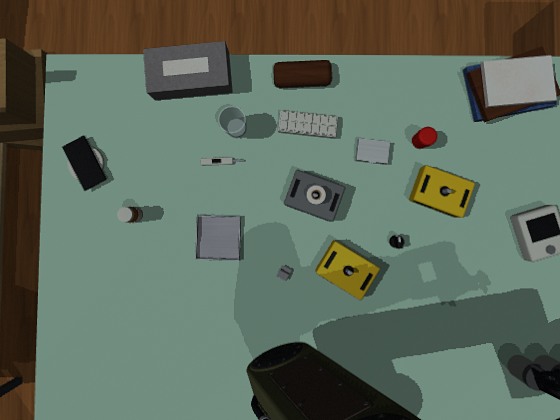

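View pics/side0.png

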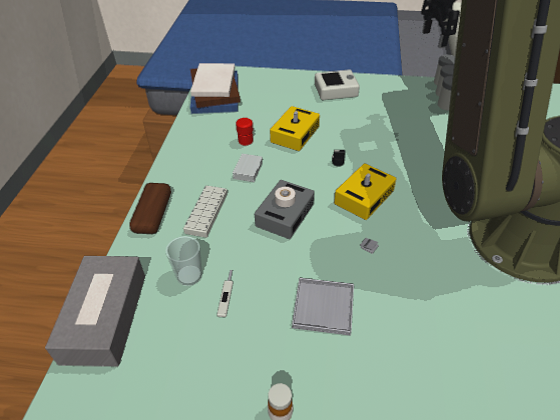

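The top picture shows the grey radio at (316,195) with the white roll on its shaft, the tray at (219,237) and the black knob at (397,241). There are two yellow look-alikes, at (443,190) and (348,270). The grey one carrying the roll is the one meant. I'll measure these and confirm them in enlarged crops.

Run:
```python
from h import *
for n,box in (("top",dict(radio=(275,160,360,230),knob=(380,225,415,258),tray=(190,205,250,268))),("side",dict(radio=(245,175,325,240),knob=(325,143,352,172),tray=(285,272,362,338)))):
    f=np.load(n+"0.npz");I,D=f["I"],f["D"];P=arm.camera_params(n);W=pts(P,D)
    for k,(a,b,c,d) in box.items():
        w=W[b:d,a:c].reshape(-1,3);im=I[b:d,a:c].reshape(-1,3).astype(int);ok=D[b:d,a:c].ravel()>0;w,im=w[ok],im[ok]
        print(n,k,"z pct",np.percentile(w[:,2],[1,50,99]).round(4))
        def rect(m,t,ww=w):
            p=ww[m]; 
            if len(p)<5: print(t,len(p));return
            r=cv2.minAreaRect(np.float32(p[:,:2]*1000));print("  ",t,m.sum(),"rect",np.round(r[0],1),np.round(r[1],1),round(r[2],1),"mean",(p.mean(0)*1000).round(1))
        z=w[:,2]
        if k=="radio":
            rect((z>.04)&(z<.056),"top");rect((z>.068)&(z<.078),"roll top");rect(z>.0785,"shaft")
        if k=="knob":
            rect((z>.012),"all");rect((z>.017)&(z<.026),"disc");rect(z>.036,"bar");rect((im.min(1)>130)&(z>.008),"white")
        if k=="tray": rect(z>.009,"walls")
a=cv2.imread("pics/top0.png");s=cv2.imread("pics/side0.png")
c=np.hstack([cv2.resize(x,(400,280),interpolation=cv2.INTER_CUBIC) for x in (a[165:228,270:360],a[223:258,372:422])])
e=np.hstack([cv2.resize(x,(400,280),interpolation=cv2.INTER_CUBIC) for x in (s[175:238,240:330],s[140:175,313:363])])
cv2.imwrite("pics/crop1.png",np.vstack([c,e]))
```

```text
top radio z pct [-0.0053  0.0004  0.0759]
   top 1712 rect [573.9 -14.1] [140.  100.4] 70.5 mean [573.2 -13.2  48.7]
   roll top 243 rect [574.  -16.5] [46.7 49.1] 89.5 mean [573.3 -15.7  74.1]
   shaft 8 rect [575.1 -24.2] [28.4 17. ] 71.9 mean [574.3 -18.6  79.6]
top knob z pct [-0.0056 -0.0005  0.0428]
   all 154 rect [ 452.5 -239.3] [33.9 34.8] 54.1 mean [ 452.6 -236.9   30.1]
   disc 67 rect [ 454.2 -239.2] [31.2 36.3] 24.6 mean [ 454.  -235.8   20.9]
   bar 66 rect [ 451.1 -240.1] [29.8 14.2] 4.5 mean [ 451.1 -239.4   40.7]
   white 5 rect [ 459.3 -238.7] [7.9 2.5] 2.3 mean [ 459.  -238.5   42.8]
top tray z pct [-0.0052  0.0005  0.0143]
   walls 204 rect [457.4 246.3] [120.3 120.1] 89.2 mean [457.7 245.4  12.8]
side radio z pct [-0.0012  0.0046  0.0784]
   top 1402 rect [572.2 -12.2] [143.5 101. ] 70.5 mean [571.2   2.6  51.1]
   roll top 194 rect [572.9 -13.9] [49.2 48.7] 72.8 mean [572.8  -9.9  75.1]
   shaft 50 rect [568.8 -11.1] [43.8 39.8] 75.0 mean [570.4 -11.3  80.2]
side knob z pct [-0.0018  0.0031  0.0451]
   all 172 rect [ 451.  -230.6] [36.4 29.9] 1.7 mean [ 450.5 -231.4   30.1]
   disc 54 rect [ 451.3 -231.5] [36.5 23.5] 0.2 mean [ 451.7 -229.3   22.2]
   bar 58 rect [ 449.7 -235. ] [31.3 16.2] 12.6 mean [ 450.1 -235.1   42.5]
   white 5 rect [ 461.8 -240.9] [ 2.5 15.4] 83.8 mean [ 460.6 -240.2   40.9]
side tray z pct [-0.0009  0.0042  0.0173]
   walls 493 rect [456.6 247.4] [122.9 119.9] 89.0 mean [456.7 252.6  14.3]
```

View pics/crop1.png

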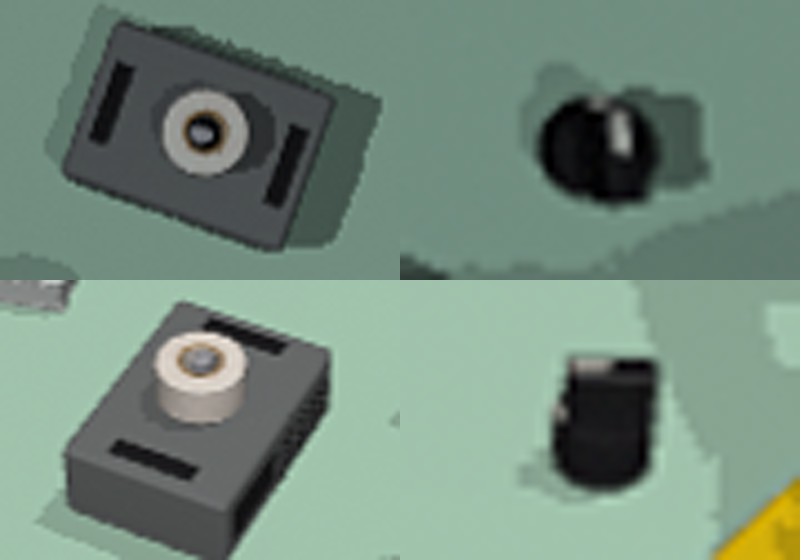

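The crop confirms the grey radio with the roll on its shaft. The loose black knob's white marks point to +x (up in the top view). I'll move over the radio.

Call:
move_arm([
  [0.8,[0.022,0.031,-0.003],[0,0,0]],
  [0.8,[0.022,0.031,-0.003],[0,0,0]],
  [0.8,[0.022,0.031,-0.003],[0,0,0]],
  [0.8,[0.022,0.031,-0.003],[0,0,0]],
  [0.8,[0.022,0.031,-0.003],[0,0,0]],
  [0.8,[0.022,0.031,-0.003],[0,0,0]],
  [0.8,[0.022,0.031,-0.003],[0,0,0]],
  [0.8,[0.022,0.031,-0.003],[0,0,0]],
  [0.8,[0.022,0.031,-0.003],[0,0,0]],
  [0.8,[0.022,0.031,-0.003],[0,0,0]],
], grip_force=30)

```text
time_s: 1.1
ee_pos: [0.4403, -0.1928, 0.3744]
tcp_rot: [0.979, 0.204, -0.0, -0.0]
ft_force: [0.3, 1.0, 0.7]
gripper_width: 0.802
finger_force: 0.0
```

Call:
move_arm([
  [0.8,[0.022,0.031,-0.003],[0,0,0]],
  [0.8,[0.022,0.031,-0.003],[0,0,0]],
  [0.8,[0.022,0.031,-0.003],[0,0,0]],
  [0.8,[0.022,0.031,-0.003],[0,0,0]],
  [0.8,[0.022,0.031,-0.003],[0,0,0]],
  [0.8,[0.022,0.031,-0.003],[0,0,0]],
  [0.8,[0,0,0],[0,0,0]],
  [0.8,[0,0,0],[0,0,0]],
])

```text
time_s: 1.9
ee_pos: [0.5716, -0.0078, 0.356]
tcp_rot: [0.979, 0.205, -0.001, -0.0]
ft_force: [0.3, -0.1, 0.7]
gripper_width: 0.801
finger_force: 0.0
```

Run:
```python
from h import *
P=arm.camera_params("wrist");I,D=arm.camera("wrist");cv2.imwrite("pics/w1.png",I[...,::-1]);np.savez("w1.npz",I=I,D=D)
T=np.array(P["camera_from_world"]);print(-T[:3,:3].T@T[:3,3],T[:3,:3].round(2).tolist());s=arm.get_state();print(s["ee_pos"],s["tcp_rot"],s["gripper_width"])
W=pts(P,D);z=W[...,2];ok=D>0
for t,a,b in(("radio",.044,.054),("roll",.07,.0775),("shaft",.0785,.083)):
    m=ok&(z>a)&(z<b)&(abs(W[...,0]-.573)<.1)&(abs(W[...,1]+.014)<.1);p=W[m];print(t,len(p),p.mean(0).round(4) if len(p) else "");
    if len(p)>5: print(cv2.minAreaRect(np.float32(p[:,:2]*1000)))
```

```text
[0.64070035 0.02165837 0.32306372] [[0.4, -0.92, -0.0], [0.88, 0.38, -0.29], [0.27, 0.12, 0.96]]
[ 0.57138499 -0.00854115  0.3563081 ] [ 9.78964792e-01  2.04028695e-01 -4.73630865e-04 -5.02568529e-05] 0.8017870865443535
radio 15362 [ 0.5809 -0.0086  0.0478]
((576.01953125, -12.837623596191406), (138.7790069580078, 99.81476593017578), 70.62529754638672)
roll 2632 [ 0.5767 -0.0147  0.0729]
((576.0728759765625, -15.376365661621094), (47.92655563354492, 49.231224060058594), 23.75448226928711)
shaft 16 [ 0.5757 -0.0125  0.0789]
((574.8575439453125, -12.222942352294922), (10.08517074584961, 6.2041425704956055), 54.318443298339844)
```

View pics/w1.png

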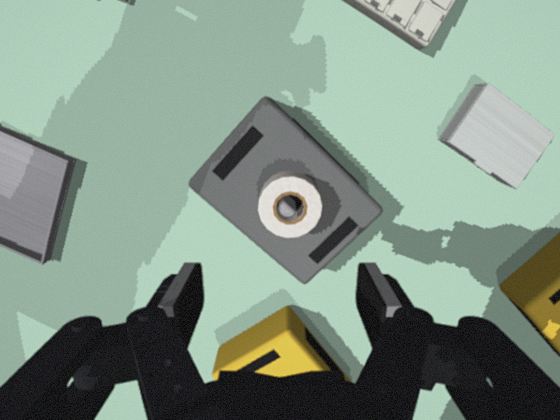

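The wrist view shows the grey radio around (290,190), with the roll at (290,207). All three views agree on the roll centre, about (0.574, -0.015). I'll descend and grip it.

Call:
move_arm([
  [0.8,[0.003,-0.0065,-0.02],[0,0,0]],
  [0.8,[0,0,-0.03],[0,0,0]],
  [0.8,[0,0,-0.03],[0,0,0]],
  [0.8,[0,0,-0.026],[0,0,0]],
  [0.8,[0,0,-0.015],[0,0,0]],
  [0.8,[0,0,-0.005],[0,0,0]],
  [0.8,[0,0,0],[0,0,0]],
  [0.4,[0,0,0],[0,0,0]],
  [0.4,[0,0,0],[0,0,0]],
  [0.4,[0,0,0],[0,0,0]],
])

```text
time_s: 2.95
ee_pos: [0.5749, -0.0148, 0.2324]
tcp_rot: [0.979, 0.204, 0.001, 0.0]
ft_force: [-1.8, -0.8, 5.7]
gripper_width: 0.569
finger_force: 30.7
```

Call:
move_arm([
  [0.4,[0,0,0],[0,0,0]],
  [0.4,[0,0,0],[0,0,0]],
])

```text
time_s: 3.15
ee_pos: [0.5749, -0.0148, 0.2324]
tcp_rot: [0.979, 0.204, 0.001, 0.0]
ft_force: [-1.5, -1.3, 4.2]
gripper_width: 0.571
finger_force: 30.7
```

Call:
move_arm([
  [0.4,[0,0,0.005],[0,0,0]],
  [0.4,[0,0,0.01],[0,0,0]],
  [0.4,[0,0,0.02],[0,0,0]],
  [0.4,[0,0,0.03],[0,0,0]],
  [0.4,[0,0,0.025],[0,0,0]],
  [0.4,[0,0,0],[0,0,0]],
])

```text
time_s: 3.75
ee_pos: [0.575, -0.0147, 0.3253]
tcp_rot: [0.979, 0.204, 0.003, 0.001]
ft_force: [0.6, 0.1, -0.1]
gripper_width: 0.568
finger_force: 31.2
```

Run:
```python
from h import *
s=arm.get_state();print(s["ee_pos"],s["ft_force"],s["gripper_width"])
P=arm.camera_params("side");I,D=arm.camera("side");cv2.imwrite("pics/s2.png",cv2.resize(I[90:250,200:400,::-1],(800,600)))
W=pts(P,D);g=np.load("side0.npz")["D"]
a=W[175:240,245:325].reshape(-1,3)
for lo,hi in((.1,.13),(.13,.16),(.16,.19)):
    m=(W[...,2]>lo)&(W[...,2]<hi)&(I.min(-1)>130)&(abs(W[...,0]-.574)<.05)&(abs(W[...,1]+.015)<.05);print(lo,m.sum(),W[m].min(0) if m.any() else "",W[m].max(0) if m.any() else "")
```

```text
[ 0.57501041 -0.01470766  0.32533392] [ 0.62504317  0.09068444 -0.12220544] 0.5683449550062194
0.1 0  
0.13 34 [ 0.54867314 -0.01503031  0.14546547] [0.59352872 0.0106622  0.15951086]
0.16 80 [ 0.54911927 -0.03356337  0.16078898] [0.59752287 0.01671252 0.17266113]
```

View pics/s2.png

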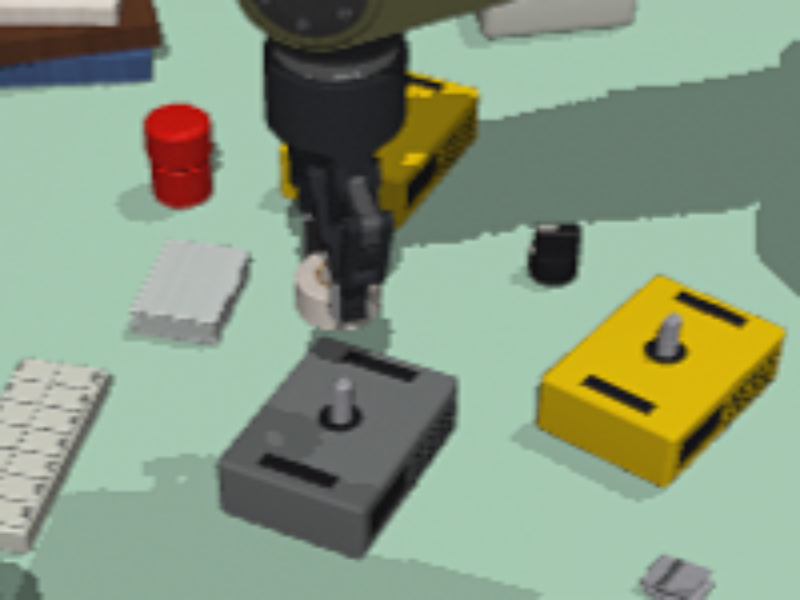

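The roll is held level at (340,290) in the crop and is clear of the shaft. I'll carry it to the tray.

Call:
move_arm([
  [0.4,[-0.006,0.0135,0],[0,0,0]],
  [0.4,[-0.014,0.031,0],[0,0,0]],
  [0.4,[-0.014,0.031,0],[0,0,0]],
  [0.4,[-0.014,0.031,0],[0,0,0]],
  [0.4,[-0.014,0.031,0],[0,0,0]],
  [0.4,[-0.014,0.031,0],[0,0,0]],
  [0.4,[-0.014,0.031,0],[0,0,0]],
  [0.4,[-0.014,0.031,0],[0,0,0]],
  [0.4,[-0.014,0.031,-0.01],[0,0,0]],
  [0.4,[0,0,-0.03],[0,0,0]],
])

```text
time_s: 4.8
ee_pos: [0.4548, 0.2501, 0.2815]
tcp_rot: [0.979, 0.206, 0.001, -0.001]
ft_force: [0.1, 0.2, -1.6]
gripper_width: 0.566
finger_force: 31.2
```

Call:
move_arm([
  [0.4,[0,0,-0.03],[0,0,0]],
  [0.4,[0,0,-0.03],[0,0,0]],
  [0.4,[0,0,-0.015],[0,0,0]],
  [0.4,[0,0,0],[0,0,0]],
  [0.4,[0,0,0],[0,0,0]],
])

```text
time_s: 5.3
ee_pos: [0.4563, 0.2471, 0.2057]
tcp_rot: [0.979, 0.204, -0.0, 0.0]
ft_force: [-0.0, -0.3, -0.2]
gripper_width: 0.566
finger_force: 31.2
```

Call:
move_arm([
  [0.4,[0,0,-0.01],[0,0,0]],
  [0.4,[0,0,-0.005],[0,0,0]],
  [0.4,[0,0,-0.002],[0,0,0]],
  [0.4,[0,0,-0.001],[0,0,0]],
  [0.4,[0,0,0],[0,0,0]],
  [0.4,[0,0,0],[0,0,0]],
])

```text
time_s: 5.9
ee_pos: [0.4567, 0.2468, 0.1879]
tcp_rot: [0.979, 0.204, 0.0, -0.0]
ft_force: [0.5, 1.2, -0.4]
gripper_width: 0.567
finger_force: 31.2
```

Call:
move_arm([
  [0.4,[0,0,-0.001],[0,0,0]],
  [0.4,[0,0,-0.001],[0,0,0]],
  [0.4,[0,0,0],[0,0,0]],
])

```text
time_s: 6.2
ee_pos: [0.4566, 0.2468, 0.1856]
tcp_rot: [0.979, 0.204, -0.0, 0.0]
ft_force: [0.2, -0.6, -0.9]
gripper_width: 0.57
finger_force: 31.2
```

Call:
move_arm([
  [0.4,[0,0,-0.001],[0,0,0]],
  [0.72,[0,0,0],[0,0,0]],
  [0.72,[0,0,0],[0,0,0]],
  [0.72,[0,0,0],[0,0,0]],
  [0.72,[0,0,0.01],[0,0,0]],
  [0.72,[0,0,0.02],[0,0,0]],
  [0.72,[0,0,0.03],[0,0,0]],
  [0.72,[0,0,0.04],[0,0,0]],
  [0.72,[0,0,0.05],[0,0,0]],
  [0.72,[0,0,0],[0,0,0]],
])

```text
time_s: 7.2
ee_pos: [0.4571, 0.247, 0.3416]
tcp_rot: [0.979, 0.204, 0.005, -0.001]
ft_force: [0.6, -0.2, -0.6]
gripper_width: 0.722
finger_force: 0.0
```

Run:
```python
from h import *
s=arm.get_state();print(s["ee_pos"],s["ft_force"],s["gripper_width"])
P=arm.camera_params("wrist");I,D=arm.camera("wrist");W=pts(P,D)
m=(D>0)&(W[...,2]>.02)&(W[...,2]<.04)&(abs(W[...,0]-.457)<.06)&(abs(W[...,1]-.247)<.06);p=W[m];print(m.sum(),cv2.minAreaRect(np.float32(p[:,:2]*1000)),p[:,2].mean(),p[:,2].std())
# refine shaft & knob from the side/top views
for n in("top","side"):
    P=arm.camera_params(n);I,D=arm.camera(n);np.savez(n+"1.npz",I=I,D=D)
    u=proj(P,[.5745,-.0135,.08])[0];print(n,"shaft tip px",u)
    W=pts(P,D);m=(D>0)&(W[...,2]>.058)&(W[...,2]<.1)&(abs(W[...,0]-.574)<.02)&(abs(W[...,1]+.014)<.02);p=W[m];print(m.sum(),p.mean(0).round(4),p.min(0).round(4),p.max(0).round(4))
```

```text
[0.45712608 0.24703068 0.34164257] [ 0.58547563 -0.18819958 -0.58380031] 0.7215754813313293
2024 ((457.7825927734375, 246.21632385253906), (48.15870666503906, 48.66887664794922), 67.5553207397461) 0.02565170530974909 0.001036731970794798
top shaft tip px [315.03543109 194.13319929]
22 [ 0.572  -0.0127  0.077 ] [ 0.5672 -0.0187  0.0597] [ 0.5775 -0.007   0.0827]
side shaft tip px [284.1735192  192.46183124]
48 [ 0.5716 -0.0087  0.0732] [ 0.5667 -0.0205  0.0582] [ 0.5768 -0.0042  0.084 ]
```

The roll lies flat and centred in the tray: the top plane is about 26 mm up and the centre is (0.458, 0.246). Next I'll look closely at the shaft.

Call:
move_arm([
  [0.72,[0.011,-0.03,0],[0,0,0]],
  [0.72,[0.011,-0.03,0],[0,0,0]],
  [0.72,[0.011,-0.03,0],[0,0,0]],
  [0.72,[0.011,-0.03,0],[0,0,0]],
  [0.72,[0.011,-0.03,0],[0,0,0]],
  [0.72,[0.011,-0.03,0],[0,0,0]],
  [0.72,[0.011,-0.03,-0.01],[0,0,0]],
  [0.72,[0.011,-0.03,-0.02],[0,0,0]],
  [0.72,[0.011,-0.028,-0.02],[0,0,0]],
  [0.72,[0,0,0],[0,0,0]],
])

```text
time_s: 8.35
ee_pos: [0.5556, -0.024, 0.2805]
tcp_rot: [0.979, 0.202, -0.003, -0.001]
ft_force: [-0.4, -0.1, 0.3]
gripper_width: 0.722
finger_force: 0.0
```

Call:
move_arm([
  [0.72,[0,0,0],[0,0,0]],
  [0.72,[0,0,0],[0,0,0]],
])

```text
time_s: 8.55
ee_pos: [0.5555, -0.0206, 0.2846]
tcp_rot: [0.979, 0.204, -0.0, -0.0]
ft_force: [-0.2, -0.4, -0.8]
gripper_width: 0.72
finger_force: 0.0
```

Run:
```python
from h import *
s=arm.get_state();print(s["ee_pos"],s["tcp_rot"])
P=arm.camera_params("wrist");I,D=arm.camera("wrist");np.savez("w2.npz",I=I,D=D);W=pts(P,D)
c=proj(P,[.5745,-.0135,.08])[0];print(c)
m=(D>0)&(W[...,2]>.074)&(W[...,2]<.086)&(abs(W[...,0]-.574)<.02)&(abs(W[...,1]+.014)<.02);p=W[m];print(m.sum(),cv2.minAreaRect(np.float32(p[:,:2]*1000)),p[:,2].mean())
m=(D>0)&(W[...,2]>.044)&(W[...,2]<.054)&(abs(W[...,0]-.573)<.1)&(abs(W[...,1]+.014)<.1);print(cv2.minAreaRect(np.float32(W[m][:,:2]*1000)),W[m][:,2].mean())
u,v=map(int,c);cv2.imwrite("pics/w2.png",cv2.resize(I[v-45:v+45,u-60:u+60,::-1],(800,600),interpolation=cv2.INTER_CUBIC));print(u,v)
```

```text
[ 0.55546667 -0.02060228  0.28457984] [ 9.78922557e-01  2.04231595e-01 -2.55037162e-04 -1.35756689e-04]
[280.18512847 214.8869496 ]
408 ((574.1329345703125, -12.494869232177734), (14.011978149414062, 9.888781547546387), 71.6170654296875) 0.07733954146410922
((575.9817504882812, -13.174026489257812), (138.9355010986328, 99.10218048095703), 70.42259979248047) 0.04780368683178993
280 214
```

View pics/w2.png

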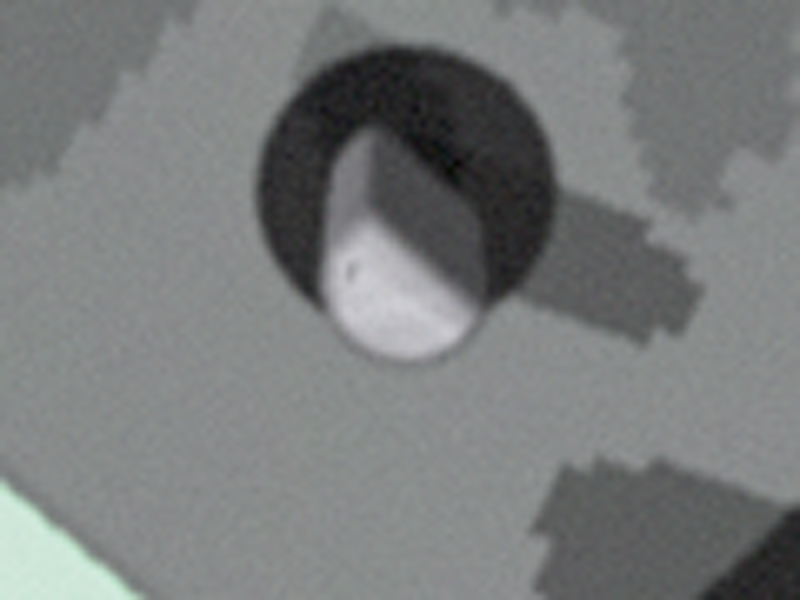

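The crop shows the D-shaft tip at (400,290), with its flat facing up and right in the image. That is about -20° in the world, so the radio yaw is -19.5°, not flipped. I'll turn to the final fitting yaw and re-measure there, so that the hand-camera bias cancels.

Call:
move_arm([
  [0.72,[0,0.003,0],[0,0,-7]],
  [0.72,[0,0.003,0],[0,0,-7]],
  [0.72,[0,0.003,0],[0,0,-7]],
  [0.72,[-0.001,0.003,0],[0,0,-7]],
  [0.72,[0,0.002,0],[0,0,-7]],
  [0.72,[0,0,0],[0,0,-8]],
  [0.72,[0,0,0],[0,0,0]],
  [0.72,[0,0,0],[0,0,0]],
  [0.72,[0,0,0],[0,0,0]],
])

```text
time_s: 9.5
ee_pos: [0.5546, -0.007, 0.2849]
tcp_rot: [0.986, -0.167, 0.0, -0.0]
ft_force: [-0.4, 0.3, 0.6]
gripper_width: 0.723
finger_force: 0.0
```

```bash
cat >> h.py <<'E'
def yaw(): # direction of tool x in world, deg; and state
    from scipy.spatial.transform import Rotation as R
    s=arm.get_state();M=R.from_quat(s["tcp_rot"]).as_matrix();return np.degrees(np.arctan2(M[1,0],M[0,0])),s["ee_pos"],M[:,2]
E
python3 - <<'E'
from h import *
print(yaw())
P=arm.camera_params("wrist");I,D=arm.camera("wrist");np.savez("w3.npz",I=I,D=D);W=pts(P,D)
print(proj(P,[.5745,-.0135,.08])[0])
m=(D>0)&(W[...,2]>.074)&(W[...,2]<.086)&(abs(W[...,0]-.574)<.02)&(abs(W[...,1]+.014)<.02);p=W[m];r=cv2.minAreaRect(np.float32(p[:,:2]*1000));print(m.sum(),r,p[:,2].mean())
# same blob by colour ray cast at z=.08: bright top
c=proj(P,[.574,-.0125,.08])[0].astype(int);g=I[...,0].astype(int)
k=cv2.connectedComponentsWithStats((g>185).astype(np.uint8));L=k[1][c[1],c[0]];print("bright",g[c[1],c[0]],k[2][L])
q=np.argwhere(k[1]==L)[:,::-1];print(cv2.minAreaRect(np.float32(cast(P,q,.08)[:,:2]*1000)))
m=(D>0)&(W[...,2]>.044)&(W[...,2]<.054)&(abs(W[...,0]-.573)<.1)&(abs(W[...,1]+.014)<.1);print(cv2.minAreaRect(np.float32(W[m][:,:2]*1000)))
E
```

```text
(np.float64(-19.253761048539445), array([ 0.55458147, -0.00696561,  0.28487961]), array([ 3.22702632e-04, -3.00289771e-05, -9.99999947e-01]))
[279.00498711 214.0675018 ]
413 ((573.7864990234375, -12.997974395751953), (13.533696174621582, 10.604691505432129), 71.20594024658203) 0.07729260249716466
bright 96 [     0      0    560    420 145921]
((550.3458862304688, -5.2548675537109375), (416.8046875, 270.1224670410156), 70.83692169189453)
((576.1881713867188, -13.426300048828125), (139.45724487304688, 98.91044616699219), 70.43368530273438)
```

Call:
move_arm([
  [0.72,[-0.014,-0.0265,0.005],[0,0,3]],
  [0.72,[-0.014,-0.026,0],[0,0,3]],
  [0.72,[-0.014,-0.026,0],[0,0,3]],
  [0.72,[-0.014,-0.026,0],[0,0,3]],
  [0.72,[-0.014,-0.026,0],[0,0,3]],
  [0.72,[-0.014,-0.026,0],[0,0,3]],
  [0.72,[-0.014,-0.026,0],[0,0,3]],
  [0.72,[-0.014,-0.026,0],[0,0,3]],
  [0.72,[-0.0125,-0.0245,-0.02],[0,0,0]],
  [0.72,[0,0,-0.02],[0,0,0]],
])

```text
time_s: 10.55
ee_pos: [0.429, -0.2424, 0.2497]
tcp_rot: [0.999, 0.039, 0.001, 0.001]
ft_force: [1.0, -0.5, -0.5]
gripper_width: 0.722
finger_force: 0.0
```

Call:
move_arm([
  [0.72,[0,0,0],[0,0,0]],
  [0.72,[0,0,0],[0,0,0]],
  [0.72,[0,0,0],[0,0,0]],
])

```text
time_s: 10.85
ee_pos: [0.4306, -0.24, 0.2507]
tcp_rot: [0.999, 0.04, 0.001, 0.0]
ft_force: [0.3, -0.5, 0.5]
gripper_width: 0.723
finger_force: 0.0
```

Run:
```python
from h import *
print(yaw())
P=arm.camera_params("wrist");I,D=arm.camera("wrist");np.savez("w4.npz",I=I,D=D);W=pts(P,D);z=W[...,2]
nr=(D>0)&(abs(W[...,0]-.452)<.035)&(abs(W[...,1]+.238)<.035)
c=proj(P,[.452,-.238,.042])[0].astype(int);print(c)
for t,m in (("bar",nr&(z>.035)&(z<.05)),("disc",nr&(z>.014)&(z<.026)),("all",nr&(z>.012)&(z<.05)),("white",nr&(z>.01)&(I.min(-1)>120))):
    p=W[m];print(t,len(p),cv2.minAreaRect(np.float32(p[:,:2]*1000)) if len(p)>4 else "",p.mean(0))
u,v=c;cv2.imwrite("pics/w4.png",cv2.resize(I[v-60:v+60,u-80:u+80,::-1],(640,480),interpolation=cv2.INTER_CUBIC))
```

```text
(np.float64(4.612757399452083), array([ 0.43059302, -0.23995644,  0.25071758]), array([ 1.21522885e-03, -7.60256087e-04, -9.99998973e-01]))
[277 211]
bar 1406 ((453.2197265625, -239.17657470703125), (31.288789749145508, 13.993304252624512), 7.312232971191406) [ 0.45403557 -0.23908672  0.03963964]
disc 1483 ((455.3877258300781, -239.1566162109375), (34.497493743896484, 35.45545959472656), 3.83375883102417) [ 0.45668689 -0.23894667  0.02001139]
all 2976 ((455.11163330078125, -239.0682830810547), (34.874122619628906, 35.544158935546875), 6.13947057723999) [ 0.45577707 -0.23896486  0.02952347]
white 398 ((447.76092529296875, -238.84799194335938), (66.60189056396484, 49.91156768798828), 89.96631622314453) [ 0.45895253 -0.2392776   0.05264132]
```

View pics/w4.png

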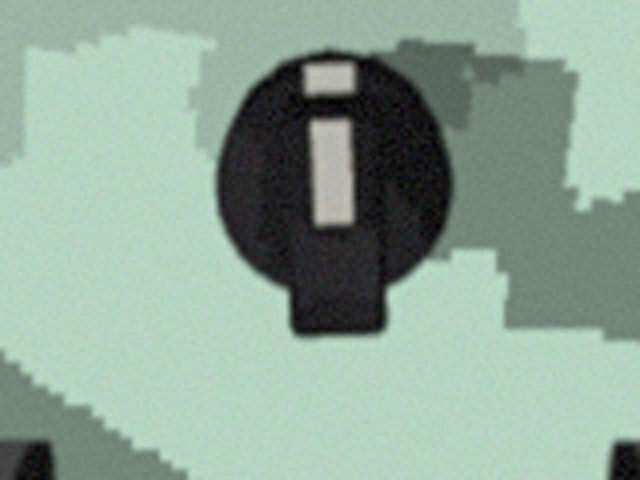

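The crop shows the knob with white marks on the bar top at (333,170) and rim at (330,78), both toward tool +x. The bar is turned about 2° more than the tool. I'll align and grip the bar.

Call:
move_arm([
  [0.5,[0.011,0.0005,0],[0,0,2]],
  [0.5,[0.0115,0.0005,0],[0,0,0]],
  [0.5,[0,0,-0.02],[0,0,0]],
  [0.5,[0,0,-0.02],[0,0,0]],
  [0.5,[0,0,-0.01],[0,0,0]],
  [0.5,[0,0,0],[0,0,0]],
  [0.5,[0,0,0],[0,0,0]],
], grip_force=50)

```text
time_s: 11.6
ee_pos: [0.4531, -0.2393, 0.2002]
tcp_rot: [0.998, 0.057, 0.0, 0.0]
ft_force: [0.7, 0.6, 0.8]
gripper_width: 0.5
finger_force: 0.0
```

Call:
move_arm([
  [0,[0,0,0],[0,0,0]],
  [0,[0,0,0],[0,0,0]],
  [0,[0,0,0],[0,0,0]],
  [0,[0,0,0],[0,0,0]],
  [0,[0,0,0],[0,0,0]],
  [0,[0,0,0],[0,0,0]],
])

```text
time_s: 12.2
ee_pos: [0.4528, -0.2393, 0.2004]
tcp_rot: [0.998, 0.057, 0.001, 0.0]
ft_force: [-0.5, 1.3, 6.7]
gripper_width: 0.152
finger_force: 51.9
```

Call:
move_arm([
  [0,[0,0,0.01],[0,0,0]],
  [0,[0,0,0.025],[0,0,0]],
  [0,[0,0,0.04],[0,0,0]],
  [0,[0,0,0.025],[0,0,0]],
  [0,[0,0,0],[0,0,0]],
])

```text
time_s: 12.7
ee_pos: [0.453, -0.2395, 0.3038]
tcp_rot: [0.998, 0.057, 0.003, 0.002]
ft_force: [1.0, -0.0, -0.0]
gripper_width: 0.15
finger_force: 51.1
```

Call:
move_arm([
  [0,[0.008,0.0143,0.005],[0,0,-3]],
  [0,[0.0155,0.0285,0],[0,0,-3]],
  [0,[0.0155,0.0285,0],[0,0,-3]],
  [0,[0.0155,0.0285,0],[0,0,-3]],
  [0,[0.0155,0.0285,0],[0,0,-3]],
  [0,[0.0155,0.0285,0],[0,0,-3]],
  [0,[0.0155,0.0285,0],[0,0,-3]],
  [0,[0.0155,0.0285,0],[0,0,-3]],
  [0,[0.0063,0.0125,0],[0,0,-2]],
  [0,[0,0,0],[0,0,0]],
])

```text
time_s: 13.7
ee_pos: [0.5757, -0.0114, 0.3039]
tcp_rot: [0.986, -0.168, -0.001, -0.0]
ft_force: [-0.3, 0.1, -0.9]
gripper_width: 0.15
finger_force: 51.1
```

Call:
move_arm([
  [0,[0,0,0],[0,0,0]],
  [0,[0,0,0],[0,0,0]],
  [0,[0,0,0],[0,0,0]],
])

```text
time_s: 14.0
ee_pos: [0.5752, -0.0137, 0.3047]
tcp_rot: [0.986, -0.169, -0.0, 0.0]
ft_force: [-0.0, -0.1, -0.5]
gripper_width: 0.147
finger_force: 51.1
```

Run:
```python
from h import *
y,p0,_=yaw();print(y,p0)
P=arm.camera_params("wrist");I,D=arm.camera("wrist");np.savez("w5.npz",I=I,D=D);W=pts(P,D)
# white mark on the held bar
w=(I.min(-1)>120)&(D>0)&(W[...,2]>.1)&(np.hypot(W[...,0]-p0[0],W[...,1]-p0[1])<.03)
print(w.sum(),W[w].mean(0) if w.any() else "")
P=arm.camera_params("side");I2,_=arm.camera("side");u,v=proj(P,[.575,-.013,.1])[0].astype(int)
a=cv2.resize(I2[v-45:v+45,u-30:u+30,::-1],(400,600),interpolation=cv2.INTER_CUBIC)
b=cv2.resize(I[180:420,200:360,::-1],(400,600),interpolation=cv2.INTER_CUBIC);cv2.imwrite("pics/c5.png",np.hstack([a,b]))
```

```text
-19.49676066261441 [ 0.57518315 -0.01371654  0.30469703]
384 [ 0.58434327 -0.01686309  0.14824767]
```

View pics/c5.png

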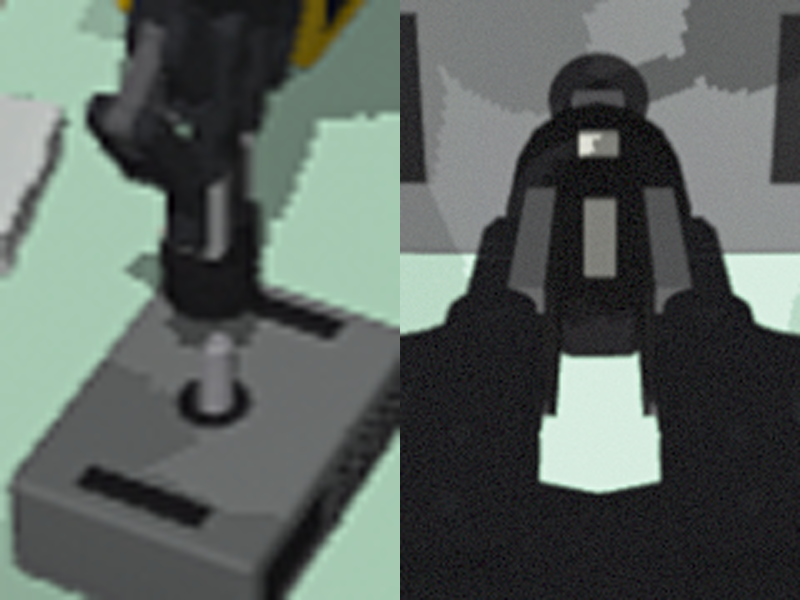

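The left half of the picture shows the knob at (210,280) above the shaft at (215,360). The right half shows the white marks pointing straight ahead at (598,145) and (600,238). I'll centre the knob and descend carefully.

Call:
move_arm([
  [0,[0.0004,0.0007,-0.008],[0,0,0]],
  [0,[0,0,-0.008],[0,0,0]],
  [0,[0,0,-0.004],[0,0,0]],
  [0,[0,0,-0.002],[0,0,0]],
  [0,[0,0,-0.001],[0,0,0]],
  [0,[0,0,-0.001],[0,0,0]],
  [0,[0,0,-0.001],[0,0,0]],
  [0,[0,0,0],[0,0,0]],
])

```text
time_s: 14.9
ee_pos: [0.5758, -0.0122, 0.2797]
tcp_rot: [0.986, -0.169, 0.0, 0.0]
ft_force: [1.1, 0.7, -1.6]
gripper_width: 0.145
finger_force: 51.1
```

Call:
move_arm([
  [0,[0,0,-0.001],[0,0,0]],
  [0,[0,0,-0.001],[0,0,0]],
  [0,[0,0,0],[0,0,0]],
])

```text
time_s: 15.2
ee_pos: [0.5759, -0.0123, 0.2779]
tcp_rot: [0.986, -0.169, 0.0, 0.0]
ft_force: [-1.5, -1.0, 3.8]
gripper_width: 0.147
finger_force: 51.7
```

Call:
move_arm([
  [0,[0,0,-0.001],[0,0,0]],
  [0,[0,0,-0.001],[0,0,0]],
  [0,[0,0,0],[0,0,0]],
])

```text
time_s: 15.5
ee_pos: [0.5757, -0.0124, 0.2754]
tcp_rot: [0.986, -0.169, -0.0, 0.0]
ft_force: [-2.8, -3.1, 0.7]
gripper_width: 0.15
finger_force: 51.3
```

The force dropped below the contact height, so the bore has entered over the shaft. I'll ease sideways as the lateral force indicates.

Call:
move_arm([
  [0,[-0.0004,-0.0006,0],[0,0,0]],
  [0,[0,0,-0.002],[0,0,0]],
  [0,[0,0,-0.002],[0,0,0]],
  [0,[0,0,0],[0,0,0]],
])

```text
time_s: 15.9
ee_pos: [0.5754, -0.0127, 0.2712]
tcp_rot: [0.986, -0.169, -0.0, -0.0]
ft_force: [-0.6, 0.2, -0.3]
gripper_width: 0.151
finger_force: 51.1
```

Free of side force. Going on down to home, at about 0.2624.

Call:
move_arm([
  [0,[0,0,-0.003],[0,0,0]],
  [0,[0,0,-0.003],[0,0,0]],
  [0,[0,0,-0.001],[0,0,0]],
  [0,[0,0,-0.001],[0,0,0]],
  [0,[0,0,0],[0,0,0]],
])

```text
time_s: 16.4
ee_pos: [0.5754, -0.0128, 0.2635]
tcp_rot: [0.986, -0.169, -0.0, -0.0]
ft_force: [-0.9, -0.5, -1.4]
gripper_width: 0.148
finger_force: 51.1
```

Call:
move_arm([
  [0,[0,0,-0.001],[0,0,0]],
  [0,[0,0,-0.001],[0,0,0]],
  [0,[0,0,0],[0,0,0]],
])

```text
time_s: 16.7
ee_pos: [0.5755, -0.0129, 0.2619]
tcp_rot: [0.986, -0.169, 0.0, 0.0]
ft_force: [-1.9, -0.8, 4.2]
gripper_width: 0.146
finger_force: 51.6
```

Call:
move_arm([
  [0,[0,0,-0.001],[0,0,0]],
  [0,[0,0,-0.001],[0,0,0]],
  [0,[0,0,0],[0,0,0]],
])

```text
time_s: 17.0
ee_pos: [0.5755, -0.0129, 0.2598]
tcp_rot: [0.986, -0.169, 0.0, 0.0]
ft_force: [-3.1, -1.3, 4.5]
gripper_width: 0.147
finger_force: 51.8
```

Roof contact came at the predicted height and the spring is now yielding. I'll press on to the end stop.

Call:
move_arm([
  [0,[-0.0003,-0.0001,-0.001],[0,0,0]],
  [0,[0,0,-0.001],[0,0,0]],
  [0,[0,0,0],[0,0,0]],
])

```text
time_s: 17.3
ee_pos: [0.5753, -0.0129, 0.258]
tcp_rot: [0.986, -0.169, 0.0, -0.0]
ft_force: [-2.3, -0.4, 5.5]
gripper_width: 0.146
finger_force: 51.9
```

Call:
move_arm([
  [0,[0,0,-0.001],[0,0,0]],
  [0,[0,0,0],[0,0,0]],
  [0,[0,0,0],[0,0,0]],
])

```text
time_s: 17.6
ee_pos: [0.5753, -0.0129, 0.2573]
tcp_rot: [0.986, -0.169, 0.001, -0.0]
ft_force: [-2.9, -0.4, 7.8]
gripper_width: 0.146
finger_force: 52.4
```

Call:
move_arm([
  [0,[-0.0002,0,-0.001],[0,0,0]],
  [0,[0,0,0],[0,0,0]],
  [0,[0,0,0],[0,0,0]],
], grip_force=70)

```text
time_s: 17.9
ee_pos: [0.5752, -0.0129, 0.2572]
tcp_rot: [0.986, -0.169, 0.001, -0.0]
ft_force: [-5.9, 0.2, 16.6]
gripper_width: 0.144
finger_force: 74.4
```

Call:
move_arm([
  [0,[0,0,-0.001],[0,0,0]],
  [0,[0,0,0],[0,0,0]],
  [0,[0,0,0],[0,0,0]],
])

```text
time_s: 18.2
ee_pos: [0.5753, -0.0129, 0.2571]
tcp_rot: [0.986, -0.169, 0.001, -0.0]
ft_force: [-8.9, -0.0, 26.2]
gripper_width: 0.141
finger_force: 75.5
```

The end stop is reached: z is stationary while the force climbs to 26 N. I'll ease slightly and check the scene.

Call:
move_arm([
  [0,[-0.0002,0,0.0005],[0,0,0]],
  [0,[0,0,0],[0,0,0]],
  [0,[0,0,0],[0,0,0]],
  [0,[0,0,0],[0,0,0]],
])

```text
time_s: 18.6
ee_pos: [0.5751, -0.0129, 0.2572]
tcp_rot: [0.986, -0.169, 0.002, -0.0]
ft_force: [-6.8, 0.3, 20.7]
gripper_width: 0.143
finger_force: 74.6
```

Run:
```python
from h import *
s=arm.get_state();print(s["ee_pos"],s["ft_force"],s["finger_force"],s["time_s"])
I,D=arm.camera("side");P=arm.camera_params("side");u,v=proj(P,[.575,-.013,.08])[0].astype(int)
a=cv2.resize(I[v-45:v+45,u-30:u+30,::-1],(400,600),interpolation=cv2.INTER_CUBIC)
b=cv2.resize(I[60:420,40:400,::-1],(400,400));b=np.vstack([b,np.zeros((200,400,3),np.uint8)]);cv2.imwrite("pics/c6.png",np.hstack([a,b]))
```

```text
[ 0.57512998 -0.01289972  0.25718719] [-6.80830938  0.33245549 20.69839456] 74.58523035049438 18.6
```

View pics/c6.png

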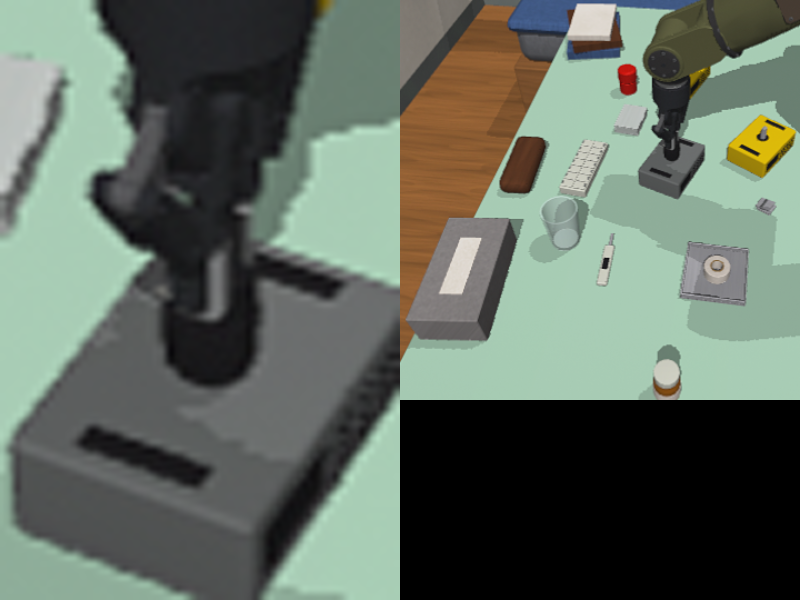

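The knob at (210,340) is seated just above the radio and held pressed. The roll lies flat in the tray at (717,268), and the other items are where they were.

```bash
python3 -c "
from plant import arm
print(arm.job_done())"
```

```text
the job is handed in; nothing more can be done
None
```

I handed the job in at 18.65 s: the roll is released flat in the tray, and the knob is seated flat to flat on the D-shaft and held against its end stop with about 21 N, still gripped; no verdict came back.

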